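Load the wash cup and index its slide to the next hole

TASK

Pick up the red rubber bulb and lower it gently, without dropping it, into the white wash cup on the indexing slide so that it stands upright on the cup's floor, and let it go. Then pull the red lock knob up, slide the cup's carriage left to the very next hole (the green-dotted wash station, no further) and let the pin go fully home in that hole. Finish while still holding the knob between the fingers with the pin engaged; leave everything else on the bench where it stands.

Things in the scene. Friction and masses are not known exactly. Their poses are not given: they have to be found in the camera images.
- rubber_bulb: Red rubber pipette bulb, 47 mm in diameter and 72 mm tall, about 40 g, standing loose on its flat end to the left or right of the slide. Origin: centre of its underside, z up. It is stiff; its belly is widest, 47 mm, about 25 mm above its underside and narrows above that to a neck (grip it round the belly, not the neck).
- index_base: Base of the indexing slide, fixed to the bench: grey plate 152 x 250 x 10 mm, with a steel strip (top at z = 24 mm) along its robot side that has three 10 mm holes 50 mm apart, a paint dot before each: white, green, white from right to left. Origin: underside, mid length; its +y axis (to the left, give or take its yaw) is the direction in which the carriage slides.
- carriage (a joint): Travel of the aluminium carriage along the base's +y, 0 to 0.10 m (values grow to the left). Hole positions: 0 (start, pin in the first hole), 0.050 (next hole, green dot), 0.100 (last). Free sliding takes about 1 N plus 8 N per m/s. With the pin in a hole it is locked, with 1 mm of play each way.
- plunger (a joint): Lift of the spring-loaded lock plunger on the carriage, 0 (home, pin 10 mm deep in the hole) to 0.018 m (fully pulled, straight up). The pin leaves the hole at 0.010; pulling takes 3 N at 0 to 8 N at 0.018. Between holes the released round-nosed pin rests on the strip at 0.010; over a hole the spring drives it home.
- knob_grip (a point): Where to grip the red plunger knob, on its axis, 65 mm above the bench when home. The knob: upright cylinder 26 mm in diameter, from 16 mm below this point to 12 mm above it, moving with plunger and carriage. Below it a 23 mm wide bushing and the carriage lug (top at z = 34.5 mm). 90 mm from the cup's axis, on the robot side and to the right.
- cup: Aluminium carriage (plate 104 x 124 mm, top at z = 28 mm) with the white wash cup fixed on it, open at the top: outside diameter 108 mm at the rim, 98 mm at the foot, 58 mm tall, wall and floor 4 mm (inside 90 mm wide at the floor, 100 mm at the rim). Origin: bench level, 8 mm to the right of the cup's axis; axes as the base's.
- cup_floor (a point): Centre of the cup's inner floor, 32 mm above the bench, axes as those of the base.
- cup_rim (a point): Centre of the cup's mouth, 86 mm above the bench.
- knob: The plunger with its red knob (see knob_grip). Origin: on its axis, 41 mm below knob_grip, z up along the pull.
- amber_bottle: Amber reagent bottle, 51 mm in diameter, 89 mm tall, loose; stands on the other side of the slide from the bulb. Bystander. Origin: centre of its underside.
- dark_bottle: Dark brown reagent bottle, 58 mm in diameter, 98 mm tall, loose, at the back right. Bystander. Origin: centre of its underside.
There are look-alikes about, which are no part of the job. Several things look just like the rubber_bulb: the one meant starts farthest from the robot's base.

How it is judged:
By the outcome, as a careful person would: the job done as asked, in the order asked, and still so for the second after the job is handed in, while the arm keeps its last pose, push and grip.
It also fails if it takes over 58 s, if anything falls off the work surface, if the arm or the gripper's body presses on something with over 40 N, if the wrist force passes 120 N, or if a joint passes its speed limit or range.

ROBOT

A 7-joint arm with a two-finger parallel gripper is mounted at the origin on the work surface; the furniture and walls round the work are solid. World frame = base frame: x ahead of the robot, y to its left, z up, the work surface at z = 0. Lengths are in m, angles in degrees, forces in N, time in s.
With the tool pointing down it reaches from about 0.35 to 0.775 m from the base axis. Payload 3.1 kg.
Tool frame: the origin (TCP) lies on the centre line of the jaws, within the pads' length; the fingertips stand 17 mm ahead of it and the grasp point (between the pads) lies 2 mm behind it (robot.tip_reach is the distance from the TCP to the fingertips, in m); z points along the fingers, y is the line along which they close (so a half turn about z gives the same grasp; the last joint's range is limited). The gripper opens to 85 mm and grips with 20 to 120 N. Pads are 22 mm wide; open, the fingers measure 114 mm over their backs; the gripper's body (76 mm by 85 mm) begins 54 mm behind the grasp point. The pads swing forward as they close: fully open they stand 13 mm farther back than shut.
Start: joints at [66.881, 17.813, 0.802, 86.603, -0.252, 75.585, -1.558], TCP at [0.195, -0.514, 0.248] pointing down, gripper open.
Joint ranges: [-154.91, 154.91], [-16.99, 109.72], [-72.82, 74.43], [7.12, 147.25], [-82.49, 262.49], [11.32, 116.49], [-174.64, 174.64]. Speed limits (degrees/s): [159.86, 159.86, 180, 180, 180, 180, 180].

INTERFACE

Orientations are given as [roll, pitch, yaw] about the fixed x, y, z axes, in that order (R = Rz(yaw) Ry(pitch) Rx(roll)).
In Python, from station import robot, fingers, vision, workorder, recognise gives the robot as it stands. Calls block until the motion is done:
- robot.move_to(position, orientation): joint-space move of the TCP to a pose.
- robot.line_to(position, orientation=None, velocity=0.15, f_stop=None): straight line of the TCP; orientation=None keeps the orientation; velocity is the mean speed in m/s. With f_stop (N) it stops when the force on the tool has changed by that much, and returns True; else False.
- robot.move_j(angles): joint-space move.
- fingers.gripper_to(opening, force=None): opening from 0.0 (shut) to 1.0 (fully open); force is the grip in N (None keeps the last); returns when the fingers have stopped.
- robot.pause(seconds).
- robot.inverse_kinematics(position, orientation): joint angles nearest the present ones, or None.
- vision.grab_frame(name): name is "scene" or "top" or "wrist"; returns the picture (480x640x3 uint8, red, green, blue); there is no depth.
- vision.calibration(name): a dict with "mtx" (3x3 intrinsics, pixels), "extrinsics" (4x4, takes a point from world to camera coordinates); the wrist camera has in their place "T_tool_cam" (4x4, takes a point from camera to tool coordinates, whose origin is the TCP and whose axes are the flange's). Camera axes: x right, y up, looking along -z (the intrinsics and any distortion apply to the point x, -y, -z); pixel columns grow to the right and rows downward; lengths in m; the calibration is good to about 2 mm. The wrist camera is an equidistant fisheye: a pixel r from the principal point sees the ray r / f radians off the axis. A picture is of the moment at which its call begins: read the wrist's pose just before it. calibration takes no time and is no camera call.
A pose or a line that the arm cannot do raises robot.PlanningError and nothing moves.
- workorder.close_job(): hands the job in; it is judged then, once.
Trained networks look in the newest picture that a camera, given by its name, has taken for a name from the list of things; names that differ only in an ending like _2 or _b are one class to them, and where a whole thing is asked for, a point or a joint stands for the part that bears it (a point fixed in the world has none). Each returns a list of dicts, best first, with "p" (0 to 1); they miss things now and then, are a little off and sometimes report something else, mostly with a low value. They report only what shows in the picture. A call takes as long as a camera call. They do not tell look-alikes from the thing itself.
- recognise(label, camera): "rect" ([centre column, centre row, width, height] in pixels, round what is visible of it).
Readings, each from a call of its own:
- robot.current_time_s(): time.
- robot.current_joint_positions(): joint angles.
- robot.current_dq(): joint speeds.
- robot.current_joint_torque(): joint torques, N m.
- robot.current_tool_pos(): TCP position.
- robot.current_eef_rot(): TCP orientation.
- robot.current_contact_force(): force on the tool from outside, world axes, zero at the start.
- robot.current_torque(): the same for the moment, N m.
- robot.current_finger_gap(): opening from 0.0 (shut) to 1.0 (fully open).
- robot.current_gripper_force(): force on a finger pad.
Only numpy, scipy, OpenCV 4.12 (cv2) and the standard library are available. Lean on these libraries where they do the work, as an engineer would, in place of code of your own. Each camera call takes 0.05 s, during which the arm holds its last target. There are 200 camera calls.

## Working session

There is one attempt and no reset: what is moved stays moved. The work goes in short steps, each a Python script; the robot and the scene stay as the last script left them, time stands still between calls to the robot, and variables do not carry over. Pictures are saved under pics/ and viewed, at most 10 in all, crops included, and the job is handed in when it is done.

```bash
mkdir -p pics; ls; python3 - <<'E'
from station import robot, fingers, vision, workorder, recognise
import cv2,numpy as np
np.set_printoptions(precision=4,suppress=True)
for c in ("top","scene"):
    f=vision.grab_frame(c); cv2.imwrite(f"pics/{c}0.png",f[:,:,::-1])
    print(c,vision.calibration(c))
    for l in ("rubber_bulb","cup","knob","index_base","amber_bottle","dark_bottle"):
        print(l,[(np.round(d["rect"],1).tolist(),round(d["p"],2)) for d in recognise(l,c)])
print(robot.current_time_s(),robot.current_eef_rot(),robot.current_tool_pos())
E
```

```text
pics
top {'mtx': array([[604.3933,   0.    , 321.4935],
       [  0.    , 604.3933, 245.05  ],
       [  0.    ,   0.    ,   1.    ]]), 'extrinsics': array([[ 0.0219, -0.9998,  0.0005, -0.0046],
       [ 0.9896,  0.0217,  0.1422, -0.4374],
       [-0.1422, -0.0026,  0.9898, -1.34  ],
       [ 0.    ,  0.    ,  0.    ,  1.    ]])}
rubber_bulb [([196.2, 278.5, 24.3, 17.7], 0.86)]
cup [([342.5, 219.5, 57.7, 63.6], 0.94)]
knob []
index_base [([196.0, 280.6, 22.6, 20.1], 0.74), ([321.5, 223.4, 111.6, 71.1], 0.73), ([343.1, 220.2, 58.3, 63.6], 0.52), ([441.4, 255.3, 26.6, 25.7], 0.4)]
amber_bottle [([441.9, 255.7, 27.1, 22.8], 0.76), ([343.1, 218.6, 58.8, 62.3], 0.72)]
dark_bottle [([447.6, 190.8, 28.8, 28.5], 0.71)]
scene {'mtx': array([[566.1495,   0.    , 321.4844],
       [  0.    , 566.1495, 227.3696],
       [  0.    ,   0.    ,   1.    ]]), 'extrinsics': array([[-0.835 , -0.5503, -0.0015,  0.364 ],
       [ 0.2456, -0.3751,  0.8938, -0.1686],
       [-0.4924,  0.746 ,  0.4484, -1.1367],
       [ 0.    ,  0.    ,  0.    ,  1.    ]])}
rubber_bulb [([274.2, 309.6, 23.3, 36.2], 0.96), ([322.0, 297.9, 24.3, 32.5], 0.95), ([323.4, 328.3, 30.1, 31.4], 0.68)]
cup [([309.9, 224.2, 74.1, 51.4], 0.76), ([339.7, 215.1, 8.0, 14.4], 0.55)]
knob [([339.9, 216.9, 8.9, 16.8], 0.68)]
index_base [([300.1, 241.1, 105.5, 80.5], 0.6)]
amber_bottle [([379.8, 198.6, 18.6, 36.1], 0.86), ([311.2, 221.7, 72.7, 48.3], 0.59)]
dark_bottle [([335.4, 186.6, 20.9, 33.6], 0.86)]
0.7 [179.9952   0.0023  20.7346] [ 0.1947 -0.5144  0.2483]
```

```bash
python3 - <<'E'
import cv2
a=cv2.imread("pics/top0.png")[130:370,140:500];b=cv2.imread("pics/scene0.png")[150:370,220:430]
cv2.imwrite("pics/a.png",cv2.resize(a,None,fx=2.2,fy=2.2,interpolation=cv2.INTER_CUBIC))
cv2.imwrite("pics/b.png",cv2.resize(b,None,fx=2.7,fy=2.7,interpolation=cv2.INTER_CUBIC))
E
```

```text
(no output)
```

View pics/a.png

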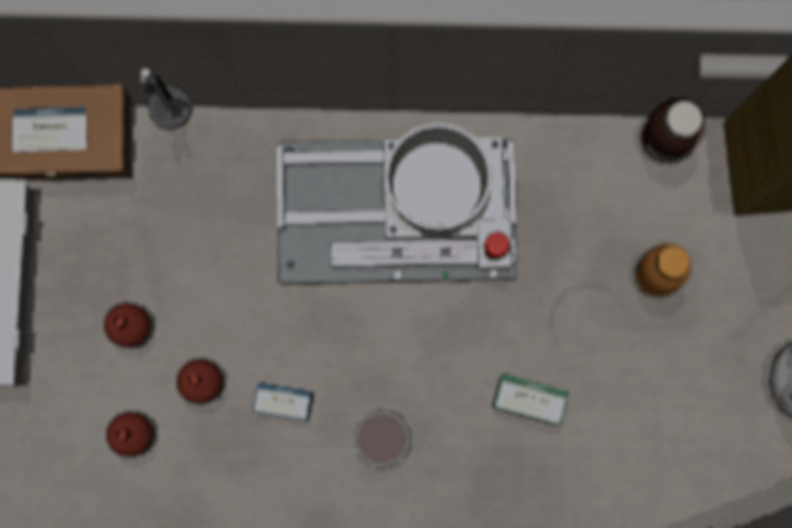

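View pics/b.png

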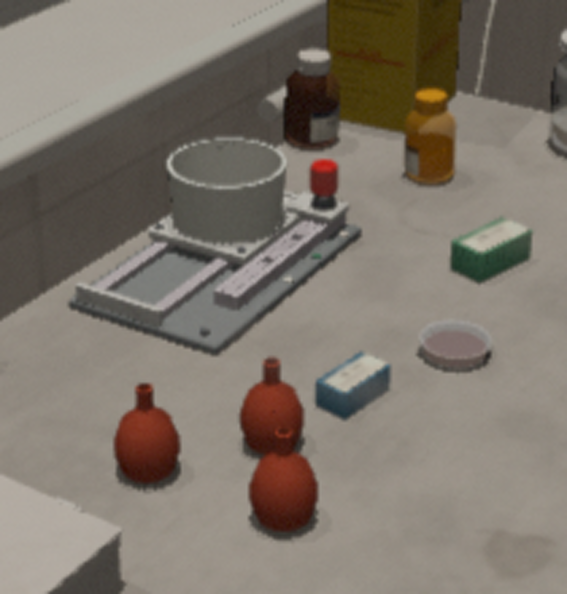

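The top view shows three red bulbs on the left, at about px (198,278), (231,303) and (199,327) in the full frame. The one at (198,278) looks farthest. The cup is at (342,219), the red knob at (366,241), and the amber and dark bottles are on the right. The scene view agrees. Next I'll triangulate.

```bash
cat > h.py <<'E'
from station import robot, fingers, vision, workorder, recognise
import cv2,numpy as np
from scipy.optimize import least_squares
np.set_printoptions(precision=4,suppress=True)
def ray(c,u,v):
    k=vision.calibration(c);K=k["mtx"];E=k["extrinsics"]
    d=np.array([(u-K[0,2])/K[0,0],-(v-K[1,2])/K[1,1],-1.])
    return -E[:3,:3].T@E[:3,3],E[:3,:3].T@d
def onplane(c,u,v,z):
    o,d=ray(c,u,v);return o+d*(z-o[2])/d[2]
def tri(r):
    A=0;b=0
    for o,d in r:
        d=d/np.linalg.norm(d);P=np.eye(3)-np.outer(d,d);A=A+P;b=b+P@o
    return np.linalg.solve(A,b)
def redblobs(img,amin=30,s=130):
    h=cv2.cvtColor(img,cv2.COLOR_RGB2HSV)
    m=(((h[...,0]<6)|(h[...,0]>174))&(h[...,1]>s)&(h[...,2]>50)).astype(np.uint8)
    n,l,st,ce=cv2.connectedComponentsWithStats(m)
    return [(ce[i],st[i],img[l==i].mean(0)) for i in range(1,n) if st[i][4]>amin],m
def pose(): return robot.current_tool_pos(),robot.current_eef_rot()
E
python3 - <<'E'
from h import *
for c in("top","scene"):
    im=cv2.imread(f"pics/{c}0.png")[:,:,::-1].copy()
    for ce,st,col in redblobs(im)[0]: print(c,ce,st,col, onplane(c,*ce,.03))
print("knob top plane",onplane("top",365.9,240.9,.077))
# bulbs: rect centres -> silhouettes centre approx z .036 in scene ; belly in top
print("bulb scene",[onplane("scene",u,v,.034) for u,v in((274.2,309.6),(322,297.9),(323.4,328.3))])
# base plate corners in top (crop px/2.2+offset), z=.01
for u,v in((278,283),(516,278),(278,139),(516,139)):
    print("corner",onplane("top",140+u/2.2,130+v/2.2,.01))
print("rim",onplane("top",342.5+.0,130+178/2.2,.086), onplane("top",140+438/2.2,130+178/2.2,.086))
print("cal wrist",vision.calibration("wrist"),robot.tip_reach,robot.current_time_s())
E
```

```text
top [ 24.8944 151.8278] [  9 149  33   7 180] [78.6556 29.4889 28.0889] [0.6411 0.6982 0.03  ]
top [365.4118 241.2235] [361 236  10  11  85] [140.3176  51.0353  47.8941] [ 0.4486 -0.0946  0.03  ]
top [196.943  277.2205] [188 269  19  18 263] [75.5741 32.4563 25.289 ] [0.3582 0.284  0.03  ]
top [230.0511 302.8212] [221 294  19  19 274] [77.0693 33.2883 25.9453] [0.3024 0.2069 0.03  ]
top [198.0956 327.0221] [189 318  19  19 272] [75.9743 32.6801 25.4154] [0.2472 0.2757 0.03  ]
scene [339.4579 214.8411] [335 209  10  13 107] [120.9813  40.1308  34.2617] [ 0.4794 -0.1509  0.03  ]
scene [281.7647 314.9412] [278 309   8  14  34] [86.7647 34.0588 23.5882] [0.3374 0.2865 0.03  ]
scene [272.383  320.1064] [263 311  21  17  94] [77.6596 30.0213 21.1064] [0.3422 0.3094 0.03  ]
scene [322.9375 313.7708] [316 310  15   9  48] [69.1458 26.625  18.6667] [0.2741 0.2404 0.03  ]
scene [324.1  336.18] [313 328  24  17 150] [80.64 31.3  21.62] [0.2346 0.2969 0.03  ]
knob top plane [ 0.4422 -0.0924  0.077 ]
bulb scene [array([0.3565, 0.2849, 0.034 ]), array([0.302 , 0.2013, 0.034 ]), array([0.2455, 0.2826, 0.034 ])]
corner [0.4062 0.1309 0.01  ]
corner [ 0.4169 -0.1175  0.01  ]
corner [0.5599 0.1363 0.01  ]
corner [ 0.5654 -0.1161  0.01  ]
rim [ 0.5063 -0.0396  0.086 ] [ 0.5061 -0.0321  0.086 ]
cal wrist {'mtx': array([[371.6483,   0.    , 315.5397],
       [  0.    , 371.6483, 241.7741],
       [  0.    ,   0.    ,   1.    ]]), 'T_tool_cam': array([[-0.0006,  0.9505,  0.3107,  0.0783],
       [ 1.    ,  0.0003,  0.001 , -0.0006],
       [ 0.0009,  0.3107, -0.9505, -0.1252],
       [ 0.    ,  0.    ,  0.    ,  1.    ]])} 0.017 0.7
```

```bash
python3 - <<'E'
from h import *
for y in(54,-126,90,-90,30):
  print(y,robot.inverse_kinematics([.357,.284,.2],[180,0,y]),robot.inverse_kinematics([.357,.284,.025],[180,0,y]))
for y in(-45,135,-90,90,0,180,45,-135): print("knob",y,robot.inverse_kinematics([.442,-.092,.065],[180,0,y]))
robot.move_to([.357,.284,.22],[180,0,54])
print(pose(),robot.current_time_s())
f=vision.grab_frame("wrist");cv2.imwrite("pics/w1.png",f[:,:,::-1])
print(recognise("rubber_bulb","wrist"));print(redblobs(f,200)[0])
E
```

```text
54 [ 16.2636  23.2919 -72.5902 103.2009  23.5126  71.0382 -98.9336] [-18.0243  25.1638 -27.8903 115.535   16.8995  43.1755 -92.1127]
-126 [  9.9533  17.9611 -61.5153 103.3348  16.9072  68.7459  87.3662] [  5.7426  38.006  -61.7388 114.7921  42.442   53.4812  65.4916]
90 [  9.9533  17.9611 -61.5153 103.3348  16.9072  68.7459 -56.6338] [-12.8192  26.6356 -34.5857 115.3553  21.3893  44.2487 -60.1377]
-90 [  9.9533  17.9611 -61.5153 103.3348  16.9072  68.7459 123.3662] [  5.7426  38.006  -61.7388 114.7921  42.442   53.4812 101.4916]
30 [ -32.0682    9.331    -9.7027  104.6214    1.7116   66.1882 -102.3361] [   2.3684   34.6969  -56.0734  114.8837   37.6526   50.6419 -134.4165]
knob -45 [  22.6796   18.9752  -15.6686  114.7292    6.8785   47.1592 -131.8655]
knob 135 [ 38.03    21.8414 -34.6081 114.1917  16.3295  48.7236  39.4502]
knob -90 [  17.562    18.4881   -9.5195  114.9178    4.1185   46.9057 -174.2908]
knob 90 [ 34.8465  21.0317 -30.5852 114.2985  14.164   48.2668  -3.5742]
knob 0 [ 27.792   19.6673 -21.8697 114.5446   9.7864  47.524  -89.5566]
knob 180 [ 40.3412  22.5231 -37.5768 114.1161  17.9971  49.1174  82.9333]
knob 45 [ 31.6175  20.341  -26.5673 114.4097  12.0974  47.8866 -46.6821]
knob -135 [ 57.026   31.7442 -61.5538 113.631   34.2809  55.2164 113.2748]
(array([0.3578, 0.2831, 0.2199]), array([179.9804,   0.0122,  53.8697])) 3.5667
[{'rect': [318.6, 212.2, 54.9, 53.3], 'p': 0.97}, {'rect': [317.4, 309.1, 48.3, 54.7], 'p': 0.77}, {'rect': [227.8, 289.2, 50.2, 57.7], 'p': 0.64}]
[]
```

View pics/w1.png

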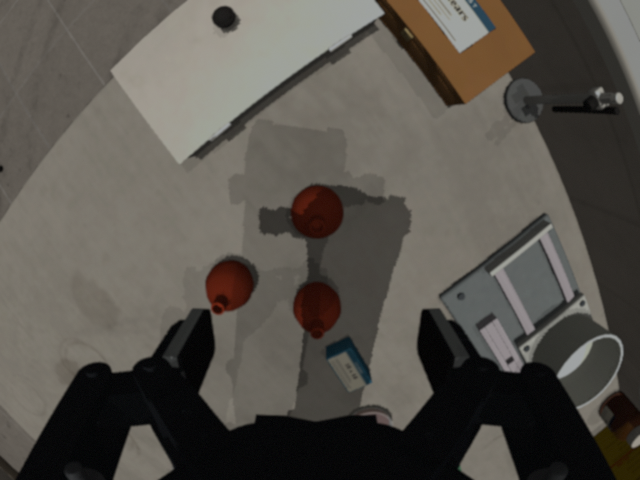

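Wrist view: the target bulb is at (318,212). The two look-alikes are at (229,287) and (317,308), and the slide is at right.

```bash
cat >> h.py <<'E'
from scipy.spatial.transform import Rotation as Ro
def wray(P,Q,u,v):
    k=vision.calibration("wrist");K=k["mtx"];T=k["T_tool_cam"]
    x,y=(u-K[0,2])/K[0,0],(v-K[1,2])/K[1,1];t=np.hypot(x,y)
    s=np.sin(t)/max(t,1e-9);d=np.array([x*s,-y*s,-np.cos(t)])
    R=Ro.from_euler("xyz",Q,degrees=True).as_matrix()
    return P+R@T[:3,3],R@T[:3,:3]@d
def wplane(P,Q,u,v,z):
    o,d=wray(P,Q,u,v);return o+d*(z-o[2])/d[2]
def darkred(img,amin=200):
    i=img.astype(int);m=((i[...,0]>1.7*i[...,1])&(i[...,0]>1.7*i[...,2])&(i[...,0]>40)).astype(np.uint8)
    n,l,st,ce=cv2.connectedComponentsWithStats(m)
    return [(ce[j],st[j]) for j in range(1,n) if st[j][4]>amin]
E
python3 - <<'E'
from h import *
im=cv2.imread("pics/w1.png")[:,:,::-1].copy()
P,Q=np.array([0.3578,0.2831,0.2199]),np.array([179.9804,0.0122,53.8697])
for ce,st in darkred(im): print(ce,st,wplane(P,Q,st[0]+st[2]/2-.5,st[1]+st[3]/2-.5,.027))
for ce,st in darkred(im): print(ce,wplane(P,Q,*ce,.027))
print("rect",wplane(P,Q,318.6,212.2,.027))
E
```

```text
[318.0789 209.1551] [ 291  186   52   51 1799] [0.3593 0.2863 0.027 ]
[227.9971 285.9665] [ 206  261   47   53 1703] [0.2478 0.276  0.027 ]
[317.4798 310.8764] [ 294  289   46   50 1286] [0.2993 0.2039 0.027 ]
[318.0789 209.1551] [0.3614 0.2868 0.027 ]
[227.9971 285.9665] [0.2477 0.2774 0.027 ]
[317.4798 310.8764] [0.3018 0.2058 0.027 ]
rect [0.3602 0.2843 0.027 ]
```

```bash
python3 - <<'E'
from h import *
o=[180,0,54]
print(robot.current_joint_positions(),robot.current_finger_gap())
robot.line_to([.359,.285,.10],o,.2)
print(robot.line_to([.359,.285,.023],o,.12,f_stop=10),pose())
g=fingers.gripper_to(.3,force=30)
print(robot.current_finger_gap(),robot.current_gripper_force(),robot.current_contact_force(),pose())
print(robot.line_to([.359,.285,.19],o,.15))
print(robot.current_finger_gap(),robot.current_gripper_force(),robot.current_joint_positions(),robot.current_time_s())
f=vision.grab_frame("wrist");cv2.imwrite("pics/w2.png",f[:,:,::-1])
for y in(54,-126,0,90,-45,135):
  print(y,robot.inverse_kinematics([.506,-.032,.19],[180,0,y]),robot.inverse_kinematics([.506,-.032,.055],[180,0,y]))
E
```

```text
[-13.5558  10.0124 -30.6761 102.1498   5.4542  69.307  -81.889 ] 1.004322487646512
False (array([0.3597, 0.2857, 0.0238]), array([179.9708,  -0.1086,  54.0021]))
0.532259343126666 30.207832551095635 [-0.2689 -1.2359  6.3438] (array([0.3595, 0.2853, 0.0238]), array([179.9619,  -0.0635,  53.993 ]))
False
0.5264026469625874 30.705506564117968 [-13.8888  11.9685 -30.8212 104.6721   6.6939  65.2872 -82.9802] 6.9333
54 [ 17.1781  16.3647 -19.1569  97.9616   5.7802  66.6416 -39.5544] [ 15.4897  25.5078 -17.6508 106.8868   9.9489  49.0929 -43.0857]
-126 [ 47.0777  26.6628 -61.5492  96.97    24.6161  71.298  123.9492] [ -45.2833   41.8943   68.0914  109.0655  -44.8788   61.4033 -174.1813]
0 [ 12.3996  15.8478 -13.1907  98.1419   3.8976  66.4568 -91.8652] [ 10.1317  24.8122 -10.7532 107.096    5.9886  48.6317 -93.6149]
90 [ 17.3     16.3801 -19.3101  97.957    5.8299  66.6472  -3.5988] [ 17.189   25.7945 -19.8591 106.8214  11.2464  49.2841  -8.2161]
-45 [   7.546    15.4768   -7.1915   98.3276    2.0903   66.3256 -135.227 ] [   5.4299   24.4395   -4.7539  107.2818    2.6288   48.383  -135.6463]
135 [ 21.7421  17.0207 -24.9388  97.7929   7.7124  66.8819  39.7266] [ 22.7064  26.9777 -27.1303 106.6126  15.6475  50.0838  32.9742]
```

View pics/w2.png

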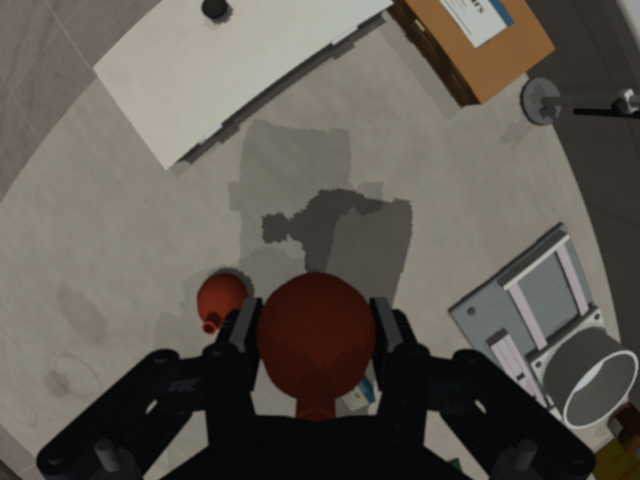

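The bulb is held around the belly at (316,338), gap 45 mm. Next I'll take a close wrist view of the slide on the way to the cup.

```bash
python3 - <<'E'
from h import *
robot.move_to([.43,-.05,.26],[180,0,45])
robot.pause(.2)
P,Q=pose();print(repr(P),repr(Q),robot.current_finger_gap(),robot.current_time_s())
f=vision.grab_frame("wrist");cv2.imwrite("pics/w3.png",f[:,:,::-1])
print(recognise("cup","wrist"),recognise("knob","wrist"))
np.savez("w3.npz",P=P,Q=Q)
E
```

```text
array([ 0.4301, -0.0486,  0.2598]) array([-179.9693,   -0.0008,   45.1715]) 0.5317885012576622 8.5
[{'rect': [368.0, 156.2, 161.4, 188.5], 'p': 0.74}, {'rect': [363.5, 236.7, 29.0, 32.7], 'p': 0.35}] [{'rect': [362.5, 237.7, 32.0, 30.7], 'p': 0.61}]
```

View pics/w3.png

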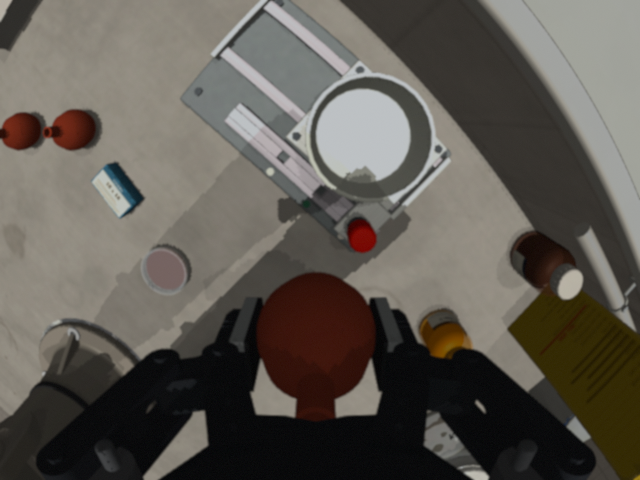

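Cup rim is centred near (370,136), knob at (362,236), strip holes and dots at (283,157) and (270,172), amber bottle at (445,330). I'll zoom in once to fit the rim and knob.

```bash
python3 - <<'E'
import cv2
a=cv2.imread("pics/w3.png")[55:260,195:460]
cv2.imwrite("pics/w3z.png",cv2.convertScaleAbs(cv2.resize(a,None,fx=2.9,fy=2.9,interpolation=cv2.INTER_CUBIC),alpha=1.5))
E
```

```text
(no output)
```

View pics/w3z.png

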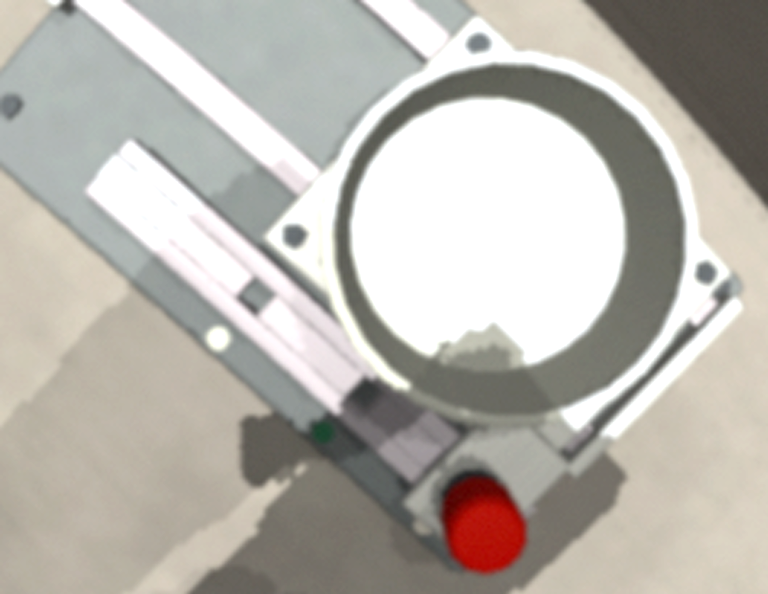

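```bash
python3 - <<'E'
from h import *
d=np.load("w3.npz");P,Q=d["P"],d["Q"]
f=lambda x,y,z:wplane(P,Q,(x+.5)/2.9-.5+195,(y+.5)/2.9-.5+55,z)
for n,x,y,z in(("rim",511,241,.086),("floor",488,232,.032),("knob",485,532,.077),("w3",218,338,.0105),("g",322,432,.0105),("w1",422,524,.0105),
 ("bl",12,106,.01),("tl",68,2,.01),("rimL",336,235,.086),("rimR",686,235,.086),("rimT",510,65,.086),("rimB",510,417,.086)): print(n,f(x,y,z))
a,b=f(218,338,.0105),f(422,524,.0105);e=a-b;print("yaw",np.degrees(np.arctan2(-e[0],e[1])),np.linalg.norm(e))
# top view: rim and knob for cross check, strip edges
im=cv2.imread("pics/top0.png")[:,:,::-1].copy()
cv2.imwrite("pics/topz.png",cv2.convertScaleAbs(cv2.resize(im[185:270,255:385,::-1],None,fx=6,fy=6,interpolation=cv2.INTER_CUBIC),alpha=1.4))
print(darkred(im[230:250,355:380],20))
E
```

```text
rim [ 0.5088 -0.0301  0.086 ]
floor [ 0.5097 -0.0296  0.032 ]
knob [ 0.4447 -0.0892  0.077 ]
w3 [0.4184 0.0078 0.0105]
g [ 0.4202 -0.0419  0.0105]
w1 [ 0.4217 -0.0916  0.0105]
bl [0.4275 0.1197 0.01  ]
tl [0.4678 0.1307 0.01  ]
rimL [0.4753 0.0047 0.086 ]
rimR [ 0.5473 -0.0629  0.086 ]
rimT [0.543  0.0055 0.086 ]
rimB [ 0.4743 -0.0663  0.086 ]
yaw 1.8679201405080268 0.0994184510064275
[(array([10.5319, 11.0638]), array([ 6,  6, 11, 11, 94], dtype=int32))]
```

View pics/topz.png

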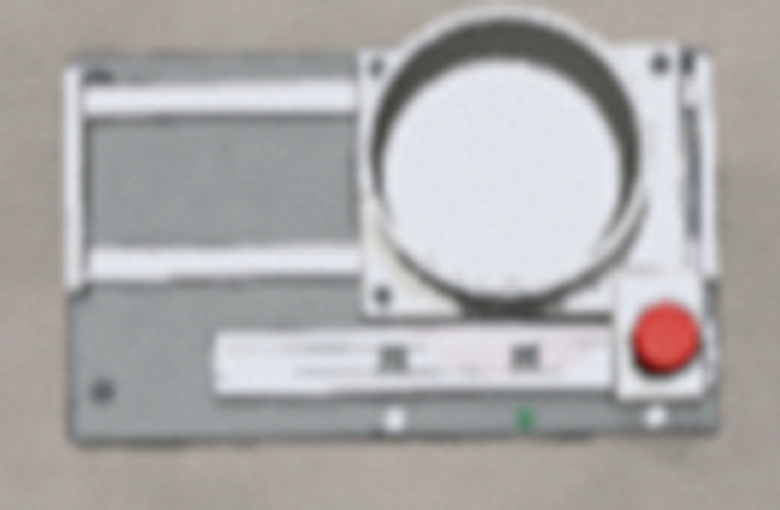

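Wrist view gives the dot spacing as 99.4 mm (100 expected) and a base yaw of 1.87°. The top view, with cup at about px (340,211) and knob at (366,241), agrees within 3 mm. Now placing the bulb.

```bash
python3 - <<'E'
from h import *
o=[180,0,46];c=[.5085,-.031]
robot.move_to([*c,.19],o); robot.pause(.2)
robot.line_to([*c,.10],o,.12)
robot.line_to([*c,.066],o,.05); robot.pause(.3)
F0=robot.current_contact_force()
print(pose(),F0)
print(robot.line_to([*c,.0525],o,.012,f_stop=2.5)); robot.pause(.2)
print(pose(),robot.current_contact_force()-F0,robot.current_finger_gap(),robot.current_time_s())
E
```

```text
(array([ 0.5087, -0.031 ,  0.0662]), array([179.9725,  -0.0193,  45.9999])) [-0.7559  0.0237 -0.3127]
True
(array([ 0.5084, -0.031 ,  0.057 ]), array([-179.9782,    0.0094,   45.9832])) [ 0.4321 -0.3238  5.0562] 0.5275081334878429 12.35
```

```bash
python3 - <<'E'
from h import *
fingers.gripper_to(.61); robot.pause(.2)
print(robot.current_finger_gap(),robot.current_gripper_force(),robot.current_contact_force())
P,_=pose()
print(robot.line_to([P[0],P[1],.145],None,.08,f_stop=6),pose(),robot.current_time_s())
robot.line_to([P[0],P[1],.2],None,.2)
k=[.4437,-.0906]
robot.move_to([k[0]-.03,k[1]-.02,.2],[180,0,46]); robot.pause(.2)
P,Q=pose();np.savez("w4.npz",P=P,Q=Q)
f=vision.grab_frame("wrist");cv2.imwrite("pics/w4.png",f[:,:,::-1]);print(P,Q)
h=cv2.cvtColor(f,cv2.COLOR_RGB2HSV)
for ce,st in darkred(f): print(ce,st,wplane(P,Q,*ce,.07))
E
```

```text
0.607680700411959 4.238778895974065 [ 4.9061 -1.3128  5.3422]
True (array([ 0.5063, -0.031 ,  0.0593]), array([-179.7742,    0.1867,   45.9822])) 13.0917
[ 0.4145 -0.1095  0.1997] [-179.9608   -0.0306   46.1428]
[334.949   66.6981] [ 304   36   64   62 3077] [ 0.5052 -0.0318  0.07  ]
[16.4409 79.4457] [   0   59   35   43 1270] [0.3272 0.1706 0.07  ]
[328.9399 188.3312] [ 312  169   36   39 1114] [ 0.4441 -0.09    0.07  ]
[568.9878 242.    ] [560 223  22  40 246] [ 0.567  -0.2625  0.07  ]
[582.5243 319.2573] [555 289  55  61 206] [ 0.543  -0.3495  0.07  ]
[437.0158 322.4621] [414 308  48  38 950] [ 0.434  -0.2311  0.07  ]
```

View pics/w4.png

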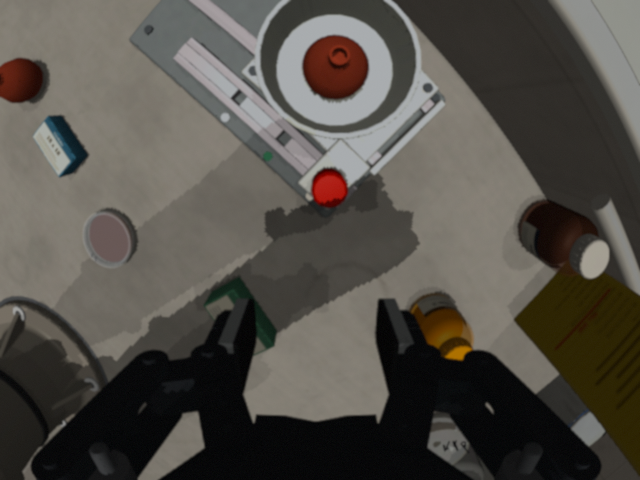

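The bulb stands upright inside the cup, with neck at (340,55) and belly at (336,67) centred. The knob is at (330,187) and the amber bottle at (443,325). Now I'll grip the knob and lift.

```bash
python3 - <<'E'
from h import *
k=[.4439,-.0904];o=[180,0,44]
robot.move_to([*k,.14],o); robot.pause(.1)
print(robot.line_to([*k,.064],o,.08,f_stop=8),pose(),robot.current_contact_force())
fingers.gripper_to(.1,force=50); robot.pause(.3)
P,Q=pose();print(P,Q,robot.current_finger_gap(),robot.current_gripper_force(),robot.current_contact_force())
robot.line_to([P[0],P[1],P[2]+.0155],None,.03); robot.pause(.3)
P2,_=pose();print(P2,robot.current_finger_gap(),robot.current_contact_force(),robot.current_time_s())
np.savez("k.npz",P=P,Q=Q,P2=P2)
E
```

```text
False (array([ 0.4445, -0.0905,  0.0645]), array([179.9428,  -0.0392,  44.0026])) [-0.6907 -0.6138  0.2952]
[ 0.4449 -0.091   0.0648] [179.8721  -0.0488  43.9826] 0.28491526510423115 49.23794894479215 [ 0.9337 -0.8626  5.6741]
[ 0.4448 -0.0905  0.0801] 0.2815868279688299 [ 3.9742 -0.1371 -7.3066] 17.9917
```

```bash
python3 - <<'E'
from h import *
d=np.load("k.npz");P,P2=d["P"],d["P2"]
a=np.radians(1.87);u=np.array([-np.sin(a),np.cos(a),0])
print(robot.line_to(P2+.05*u,None,.04,f_stop=15)); robot.pause(.3)
p,_=pose();print(p,(p-P2)@u,robot.current_contact_force())
# lower in small steps
for dz in(.008,.0125,.0165):
    t=p.copy();t[:2]=(P2+.05*u)[:2];t[2]=P2[2]-dz
    s=robot.line_to(t,None,.02,f_stop=25); robot.pause(.2)
    q,_=pose();print(dz,s,q,(q-P2)@u,robot.current_contact_force())
print(robot.current_finger_gap(),robot.current_time_s())
E
```

```text
False
[ 0.4429 -0.0404  0.08  ] 0.05019094033533057 [ 1.9189  0.9007 -6.9442]
0.008 False [ 0.4429 -0.0408  0.0721] 0.049758161930290826 [ 0.8225  0.2022 -5.2565]
0.0125 False [ 0.443  -0.041   0.0675] 0.04959747767976955 [-0.6755 -1.3571 -5.0634]
0.0165 False [ 0.443  -0.041   0.0648] 0.04962405662406179 [-3.0795 -1.3083  6.5111]
0.2855998415190651 21.575
```

```bash
python3 - <<'E'
from h import *
a=np.radians(1.87);u=np.array([-np.sin(a),np.cos(a),0])
p,_=pose()
for s in(.003,-.003):
    r=robot.line_to(p+s*u,None,.02,f_stop=8); q,_=pose();print(r,(q-p)@u,q[2],robot.current_contact_force()@u)
t=p.copy();t[2]-=.001
robot.line_to(t,None,.02); robot.pause(.4)
print(pose(),robot.current_contact_force(),robot.current_finger_gap(),robot.current_gripper_force(),robot.current_time_s())
w=vision.grab_frame("wrist");s=vision.grab_frame("scene")[160:360,220:430]
s=cv2.resize(s,(504,480));cv2.imwrite("pics/fin.png",cv2.resize(np.hstack([w[:,150:440],s]),(794,480))[:,:,::-1])
E
```

```text
True -2.5319679088109448e-05 0.06484889937902473 -0.8819613942404578
False -0.002426710309844533 0.06485587897955829 1.5654393052622595
(array([ 0.4431, -0.0413,  0.0647]), array([179.9988,   0.4317,  43.8996])) [-3.5692 -0.0563  9.2115] 0.2851852423523387 51.283481733407825 22.8417
```

View pics/fin.png

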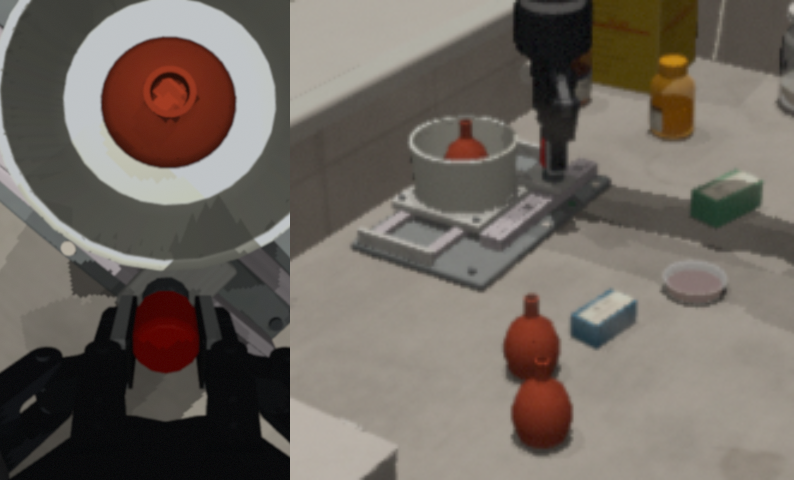

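The bulb stands upright in the cup and the knob is between the fingers at (165,330) in the left panel. The nudge was inconclusive, so I'll repeat the lock test with slower pushes.

```bash
python3 - <<'E'
from h import *
a=np.radians(1.87);u=np.array([-np.sin(a),np.cos(a),0])
d=np.load("k.npz");c=d["P2"]+.05*u;c[2]=.0645
for s in(.004,0,-.004,0):
    r=robot.line_to(c+s*u,None,.01,f_stop=25); robot.pause(.4); q,_=pose();print(s,r,(q-d["P2"])@u,q[2],robot.current_contact_force()@u,robot.current_contact_force()[2])
print(robot.current_time_s())
E
```

```text
0.004 False 0.049970938531270256 0.06483818622119474 -7.132055311061795 3.918652992313459
0 False 0.049577078189954014 0.06480093225908538 -1.2067686045333124 6.5683999224209995
-0.004 False 0.04719217540211909 0.06477840559053526 1.10966541685227 5.999851994745572
0 False 0.0496311045031626 0.06479151612599209 -0.823941237769066 5.56316026461359
26.7833
```

```bash
python3 - <<'E'
from h import *
a=np.radians(1.87);u=np.array([-np.sin(a),np.cos(a),0])
d=np.load("k.npz");c=d["P2"]+.05*u;c[2]=.0645
for s in(-.008,-.001):
    r=robot.line_to(c+s*u,None,.01,f_stop=25); robot.pause(.4); q,_=pose();print(s,r,(q-d["P2"])@u,q[2],robot.current_contact_force()@u,robot.current_contact_force()[2])
print(robot.current_time_s(),robot.current_gripper_force())
E
```

```text
-0.008 False 0.046780266443293105 0.06478033551152836 7.285936769877916 6.997254537703268
-0.001 False 0.04927552402907744 0.06479145835052595 -0.2998530945632 5.86372828956799
29.3833 50.89443729026243
```

The carriage is stopped on both sides (about ±7 N, with the pin at its home height), so the pin is engaged. Handing in.

```bash
python3 -c "
from station import workorder
print(workorder.close_job())"
```

```text
the job is handed in; nothing more can be done
None
```

The job is handed in: the bulb stands upright in the cup, the carriage is locked at the green-dot hole with the pin home, and the knob is still held, at about 29 s of the 58 s limit.

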